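# Hang up the ear defenders beside the microscope

## Task

The ultrasonic bath is off, so put the ear defenders away: pick up the big-cupped pair by the pad at the top of its band and hang it over the bar of the low steel rail, between the two posts, with the band's pad resting on the bar about centrally and one cup hanging on each side. Lower it on rather than dropping it, and leave the small dictation headset where it stands.

Things in the scene. Friction and masses are not known exactly. Their poses are not given: they have to be found in the camera images.
- ear_defenders: Ear defenders, rigid, 0.2-0.35 kg, standing on two big grey cups with black cushions. Origin: on the bench midway between the cups; z up, x from cup to cup, y the loop's axis; a half turn looks the same. 182 (x) by 66 (y) by 156 mm high. Cups 80 mm high, from 45 to 91 mm either side of the middle: 90 mm free gap between them. Band strips 26 mm wide run up from the cups to the crown pad.
- pad (a point): Centre of the underside of the ear defenders' crown pad, 138 mm above their origin, same axes. Black rubber pad, the place to grip: 80 mm (x) by 32 mm (y, grip across this) by 18 mm thick, underside flat, open below. On the rail the bar runs along y under the pad, so fingertips reaching below the underside would meet the bar.
- rail: Low steel bench rail, fixed: a horizontal round bar, 18 mm diameter, 200 mm long, along the rail's y axis, its top 165 mm above the bench. Posts of 16 mm at y = -90 and +90 mm on 48 mm round feet. Origin: on the bench below the bar's middle; z up; a half turn looks the same. Ear defenders hung on it have their cups 27 mm above the bench.
- headset: Dictation headset, a bystander to leave alone: stands on two small cups 50 mm high and wide; 134 mm across (x), 130 mm high, thin bare band 14 mm wide without a pad, microphone boom reaching 78 mm to -y. Origin: on the bench midway between its cups; z up.
Mind the look-alikes: they are no part of the job. Leave any blue or red look-alike of the rail alone.

How it is judged:
By the outcome, as a careful person would: the job done as asked, in the order asked, and still so for the second after the job is handed in, with the robot touching nothing.
It also fails if it takes over 48 s, if anything falls off the work surface, if the arm or the gripper's body presses on something with over 40 N, if the wrist force passes 120 N, or if a joint passes its speed limit or range.

## Robot

A 6-joint arm with a two-finger parallel gripper is mounted at the origin on the work surface. World frame = base frame: x ahead of the robot, y to its left, z up, the work surface at z = 0. Lengths are in m, angles in degrees, forces in N, time in s.
With the tool pointing down it reaches from about 0.35 to 0.875 m from the base axis. Payload 4.2 kg.
Tool frame: the origin (TCP) lies at the very end of the fingers, on their centre line; the grasp point (between the pads) lies 19 mm behind it; z points along the fingers, y is the line along which they close (so a half turn about z gives the same grasp; the last joint's range is limited). The gripper opens to 87 mm and grips with 3 to 60 N. Pads are 19 mm wide; open, the fingers measure 117 mm over their backs; the gripper's body (75 mm by 190 mm) begins 51 mm behind the grasp point.
Start: joints at [90.676, 22.042, 0.453, 0, -68.411, -14.817], TCP at [0.153, 0.606, 0.186] pointing down, gripper open.
Joint ranges: [-179.83, 179.83], [-69.29, 118.12], [-61.27, 80.66], [-181.25, 117.63], [-171.15, -9.14], [-177.46, 177.46]. Speed limits (degrees/s): [159.86, 159.86, 180, 180, 180, 180].

## Interface

Orientations are given as [roll, pitch, yaw] about the fixed x, y, z axes, in that order (R = Rz(yaw) Ry(pitch) Rx(roll)).
In Python, from plant import get_state, get_image, close_job, trace gives the robot as it stands.
- The arm moves only by the tool carry_out, never from a script. Its argument "plan" is one flat list of numbers, 4 for each row, row after row: the shift along the tool's x, y, z in units of 25 mm (1.0 is 25 mm), then the turn about the tool's z in units of 6 degrees (1.0 is 6 degrees). In form: [tx, ty, tz, spin, tx, ty, tz, spin, ...]. A call has 1 to 10 rows; each row shifts and turns the commanded pose from where the row before left it, along the tool's axes as they then stand; what a row does not reach is not made up. A row lasts 1/10 s, in which the tool goes at most 50 mm and 8.59 degrees, less where a joint would pass 70% of its speed; a pose out of reach is approached as far as the arm can. A call is refused whole if a number of a shift passes 1 or a number of a turn 1, either way. A call with a gripper value outside its range is refused whole. "claw" is the closure, from -1 (fully open) to 1 (shut), set as the call begins (left out, the last holds). The fingers move at their own pace and stop on an object; the grip force is fixed at half the most. Time passes only in rows, so rows that do not move let the fingers close. It gives the time, the measured TCP pose, the force, the opening and the grip force at its end, in the units of the state.
- get_state(): the state, without advancing time (a new reading comes with each control period).
- get_image(name): name is "scene" or "top"; returns a dict with "img" (480x640x3 uint8, red, green, blue), "fx", "fy", "cx", "cy" (pixels), "dist" ([k1, k2, p1, p2, k3] as OpenCV has them; the pictures are not rectified), "extrinsics" (4x4, takes a point from world to camera coordinates). Camera axes: x right, y down, z forward; pixel columns grow to the right and rows downward; lengths in m; the calibration is good to about 2 mm. A picture is of the moment at which its call begins. There is no depth.
- close_job(): hands the job in; it is judged then, once.
Trained networks look in the newest picture that a camera, given by its name, has taken for a name from the list of things; names that differ only in an ending like _2 or _b are one class to them, and where a whole thing is asked for, a point or a joint stands for the part that bears it (a point fixed in the world has none). Each returns a list of dicts, best first, with "conf" (0 to 1); they miss things now and then, are a little off and sometimes report something else, mostly with a low value. They report only what shows in the picture. A call takes as long as a camera call. They do not tell look-alikes from the thing itself.
- trace(query, camera): "region" (480x640 bool, what is visible of it) and "bbox" ([left, top, right, bottom] in pixels, round what is visible of it).
The state is a dict: "clock": time; "joint_pos": joint angles; "dq": joint speeds; "tau": joint torques, N m; "ee_pos": TCP position; "orientation": TCP orientation; "wrist_force": force on the tool from outside, world axes, zero at the start; "ft_torque": the same for the moment, N m; "finger_gap": opening from 0.0 (shut) to 1.0 (fully open); "gripper_force": force on a finger pad.
Only numpy, scipy, OpenCV 4.12 (cv2) and the standard library are available. Lean on these libraries where they do the work, as an engineer would, in place of code of your own. Each camera call takes 0.05 s, during which the arm holds its last target. There are 200 camera calls.

## Working session

There is one attempt and no reset: what is moved stays moved. The work goes in short steps, Python scripts to look and compute and a tool call to move; the robot and the scene stay as the last step left them, time stands still between calls to the robot, and variables do not carry over. Pictures are saved under pics/ and viewed, at most 10 in all, crops included, and the job is handed in when it is done.

Besides the shell and the picture viewer there is one more tool, called as name(argument=value, ...) on one line, values as JSON. carry_out: Moves the arm, as the interface text tells. Its arguments: {"type":"object","properties":{"plan":{"type":"array"},"claw":{"type":"number"}},"required":["plan"]}

```bash
mkdir -p pics; cat > h.py <<'E'
import numpy as np, cv2
from plant import get_state,get_image,close_job,trace
def K(d): return np.array([[d['fx'],0,d['cx']],[0,d['fy'],d['cy']],[0,0,1.]])
def proj(d,P):
    E=np.array(d['extrinsics']); P=np.atleast_2d(np.array(P,float))
    return cv2.projectPoints(P,cv2.Rodrigues(E[:3,:3])[0],E[:3,3],K(d),np.array(d['dist'],float))[0][:,0]
def back(d,uv,z):
    E=np.array(d['extrinsics']); n=cv2.undistortPoints(np.array(uv,float).reshape(-1,1,2),K(d),np.array(d['dist'],float))[:,0]
    r=np.c_[n,np.ones(len(n))]@E[:3,:3]; c=-E[:3,:3].T@E[:3,3]
    return c+r*((z-c[2])/r[:,2])[:,None]
def save(d,name,box=None,s=1):
    im=d['img'][:,:,::-1]
    if box: im=im[box[1]:box[3],box[0]:box[2]]
    cv2.imwrite('pics/'+name,cv2.resize(im,None,fx=s,fy=s,interpolation=cv2.INTER_CUBIC))
E
python3 - <<'E'
from h import *
for n in ['scene','top']:
    d=get_image(n); save(d,n+'0.png')
    E=np.array(d['extrinsics']); print(n,'cam',-E[:3,:3].T@E[:3,3])
    for q in ['ear_defenders','pad','rail','headset']:
        for r in trace(q,n):
            m=r['region']; ys,xs=np.nonzero(m); print(n,q,round(r['conf'],2),np.round(r['bbox']),xs.mean().round(1),ys.mean().round(1),m.sum())
print(get_state())
E
```

```text
scene cam [0.93658828 0.35880999 1.04770953]
scene ear_defenders 0.78 [138. 193. 205. 269.] 168.7 229.0 2117
scene pad 0.72 [141. 192. 203. 269.] 168.8 229.0 2175
scene rail 0.89 [419. 197. 504. 288.] 461.6 239.2 1508
scene rail 0.72 [237. 116. 304. 194.] 267.6 151.7 1111
scene rail 0.6 [251. 246. 314. 350.] 281.2 295.2 1517
scene headset 0.87 [357. 315. 422. 369.] 394.5 342.8 1255
top cam [0.24178713 0.00646685 1.09794491]
top ear_defenders 0.6 [427. 127. 475. 207.] 454.7 162.4 2147
top pad 0.69 [430. 121. 474. 208.] 454.6 162.1 2090
top rail 0.75 [269. 136. 352. 193.] 310.5 161.4 1399
top rail 0.7 [130. 306. 246. 344.] 187.7 326.0 1434
top rail 0.66 [388. 297. 505. 319.] 442.5 306.1 1228
top headset 0.78 [178. 166. 240. 228.] 199.5 194.0 1041
{'clock': 0.5, 'joint_pos': array([ 9.06747732e+01,  2.20419044e+01,  4.49915853e-01, -4.33499154e-03,
       -6.84118368e+01, -1.48170274e+01]), 'dq': array([-0.01938323, -0.11715608,  0.01994952,  0.00016315, -0.07164607,
       -0.07775501]), 'tau': array([-3.34179191e-06, -3.90074444e+01,  1.87449074e+01,  4.22074690e+00,
        1.50345411e-02, -4.53998712e-05]), 'ee_pos': array([0.15264961, 0.6060121 , 0.18601791]), 'orientation': array([ 1.79995271e+02,  2.91848358e-03, -1.41438494e+01]), 'wrist_force': array([-0.79683913,  0.0294675 ,  0.0615866 ]), 'ft_torque': array([-0.04299599,  0.01748361, -0.00762685]), 'gripper_force': 0.0, 'finger_gap': 0.9996756227155419}
```

View pics/scene0.png

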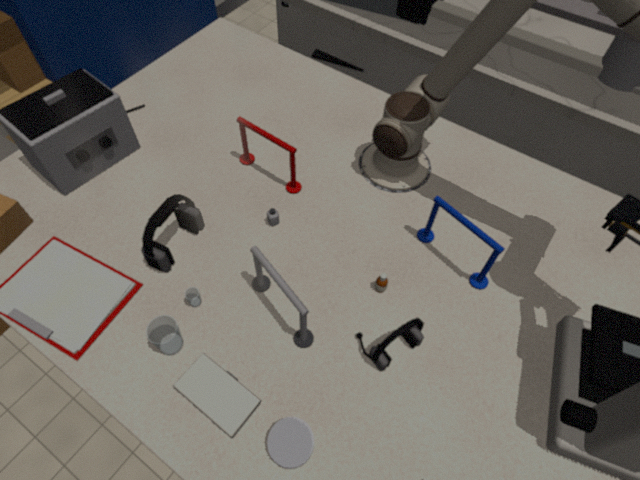

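View pics/top0.png

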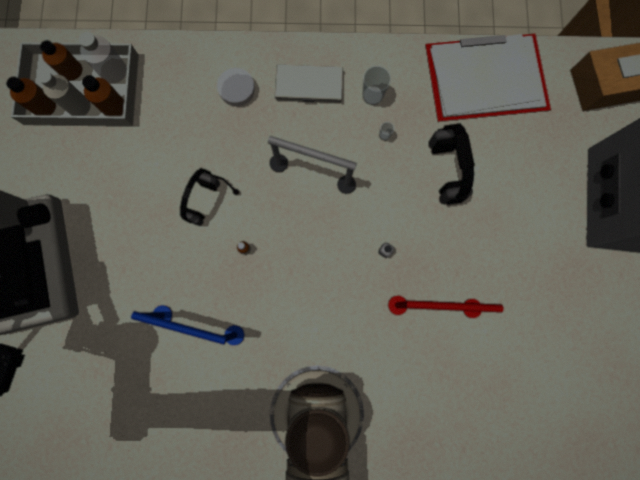

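Top view: the steel rail is at (311,152), blue at (190,326) and red at (445,306). The ear defenders are at (453,163) and the headset is at (205,195). The scene view shows the same things: grey rail (281,295), big-cupped pair (169,229), headset (395,343). Next I'll fit models of the two targets to the masks in both cameras and confirm them in a crop.

```bash
cat > fit.py <<'E'
from h import *
from scipy.optimize import minimize
import itertools
def box(x0,x1,y0,y1,z0,z1): return np.array(list(itertools.product((x0,x1),(y0,y1),(z0,z1))))/1000
def cyl(x,y,r,z0,z1):
    a=np.linspace(0,2*np.pi,16)[:-1]; return np.vstack([np.c_[x+r*np.cos(a),y+r*np.sin(a),0*a+z] for z in (z0,z1)])/1000
a=np.linspace(0,2*np.pi,16)[:-1]
DEF=[]
for s in(1,-1):
    b=np.linspace(0,2*np.pi,24); DEF.append(np.vstack([np.c_[0*b+s*x,33*np.cos(b),40+40*np.sin(b)] for x in(45,91)])/1000)
    pts=[(68,78),(76,110),(62,135),(38,150)]
    for p,q in zip(pts,pts[1:]): DEF.append(np.array([(s*(u+e),y,w+f) for (u,w) in(p,q) for y in(-13,13) for e,f in((-3,-3),(3,3))])/1000)
DEF.append(box(-40,40,-16,16,138,156))
RAIL=[np.vstack([np.c_[9*np.cos(a),0*a+y,156+9*np.sin(a)] for y in(-100,100)])/1000]
for s in(1,-1): RAIL+=[cyl(0,90*s,8,0,156),cyl(0,90*s,24,0,6)]
def world(P,p):
    c,s=np.cos(p[2]),np.sin(p[2]); return P@np.array([[c,s,0],[-s,c,0],[0,0,1]])+[p[0],p[1],p[3] if len(p)>3 else 0]
def render(d,M,p,S=4):
    m=np.zeros((480*S//2,640*S//2),np.uint8)
    for P in M: cv2.fillConvexPoly(m,cv2.convexHull(np.round((proj(d,world(P,p))+.5)*S/2*16).astype(np.int32)),255,shift=4)
    return cv2.resize(m,(640,480),interpolation=cv2.INTER_AREA)/255.
def cost(p,M,obs):
    c=0
    for d,m in obs:
        r=render(d,M,p); r=cv2.GaussianBlur(r,(0,0),1.2); c+=((r-m)**2).sum()/m.sum()
    return c
def fit(M,obs,p0s):
    obs=[(d,cv2.GaussianBlur(m.astype(float),(0,0),1.2)) for d,m in obs]; best=None
    for p0 in p0s:
        r=minimize(cost,p0,args=(M,obs),method='Nelder-Mead',options=dict(initial_simplex=np.array([p0]+[np.array(p0)+e for e in np.diag([.02,.02,.2])]),xatol=2e-4,fatol=1e-4))
        if best is None or r.fun<best.fun: best=r
    return best
E
cat > go.py <<'E'
from fit import *
D={n:get_image(n) for n in('scene','top')}
def pick(q,n,uv):
    rs=[r for r in trace(q,n)]
    return min(rs,key=lambda r:np.hypot(*(np.array(r['bbox'],float).reshape(2,2).mean(0)-uv)))['region']
out=[]
for q,M,us,ut,z in [('ear_defenders',DEF,(172,231),(451,165),.08),('rail',RAIL,(281,297),(310,164),.09)]:
    obs=[(D['scene'],pick(q,'scene',us)),(D['top'],pick(q,'top',ut))]
    c=back(D['top'],ut,z)[0]
    r=fit(M,obs,[[c[0],c[1],y] for y in np.radians([0,45,90,135])])
    print(q,r.x[:2].round(4),np.degrees(r.x[2]).round(2),'cost',round(r.fun,3))
    for o in obs: print(' single',(s:=fit(M,[o],[r.x])).x[:2].round(4),np.degrees(s.x[2]).round(2),round(s.fun,3))
    out.append((M,r.x))
rows=[]
for n,bs in (('scene',[(115,170),(225,245)]),('top',[(400,115),(255,110)])):
    im=D[n]['img'][:,:,::-1].copy(); big=cv2.resize(im,None,fx=3.3,fy=3.3,interpolation=cv2.INTER_CUBIC)
    for M,p in out:
        m=cv2.resize((render(D[n],M,p)>.5).astype(np.uint8),None,fx=3.3,fy=3.3)
        cv2.drawContours(big,cv2.findContours(m,cv2.RETR_LIST,cv2.CHAIN_APPROX_NONE)[0],-1,(0,255,0),1)
    rows.append(np.hstack([big[int(y*3.3):int(y*3.3)+297,int(x*3.3):int(x*3.3)+396][:297,:396] for x,y in bs]))
cv2.imwrite('pics/fit1.png',np.vstack(rows))
E
python3 go.py
```

```text
ear_defenders [ 0.5904 -0.3188] 7.98 cost 0.142
 single [ 0.59   -0.3192] 7.29 0.082
 single [ 0.5912 -0.3186] 9.46 0.054
rail [0.5785 0.0168] 162.45 cost 0.041
 single [0.5784 0.0163] 162.48 0.011
 single [0.5791 0.0179] 162.41 0.025
```

View pics/fit1.png

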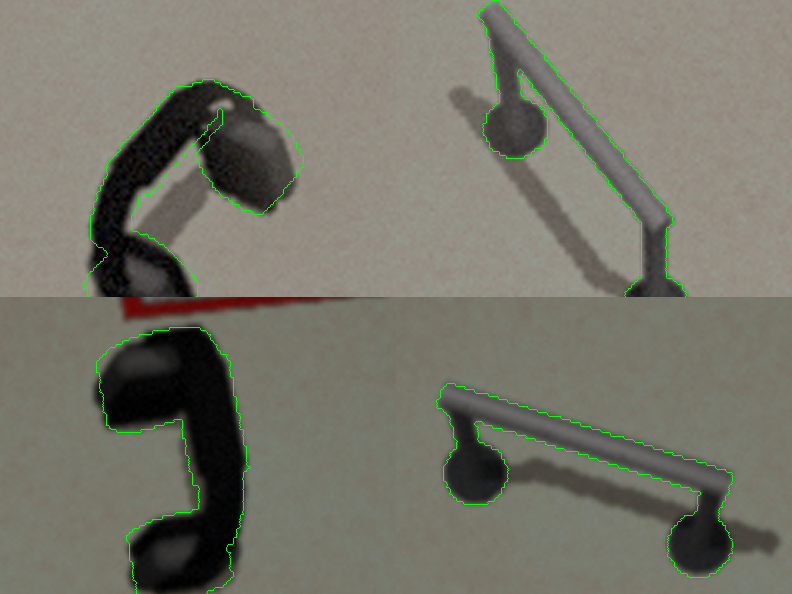

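The overlays match well in both cameras. The steel rail is the grey one at (281,295) scene and (311,152) top; the blue and red ones are excluded. The ear defenders are the pair with the two big cups at (169,229), with no boom.
- **Ear defenders:** (0.590, -0.319), yaw 8°.
- **Rail:** (0.578, 0.017), bar direction 72.5°.

Now I'll raise, turn and travel.

carry_out(plan=[0,0.5,-0.75,-0.92,0.2,0.8,-0.75,-0.92,0.3,1,-0.75,-0.92,0.3,1,-0.75,-0.92,0.31,1,0,0,0.31,1,0,0,0.31,1,0,0,0.31,1,0,0,0.31,1,0,0,0.31,1,0,0], claw=-1)

```text
clock: 1.8
ee_pos: [0.2333, 0.3802, 0.2613]
orientation: [-180.0, -0.0, 7.9]
wrist_force: [0.5, 0.4, 1.0]
finger_gap: 1.003
gripper_force: 0.0
```

carry_out(plan=[0.31,1,0,0,0.31,1,0,0,0.31,1,0,0,0.31,1,0,0,0.31,1,0,0,0.31,1,0,0,0.31,1,0,0,0.31,1,0,0,0.31,1,0,0,0.31,1,0,0])

```text
clock: 2.8
ee_pos: [0.3446, 0.1433, 0.2614]
orientation: [-180.0, -0.0, 8.0]
wrist_force: [0.5, -0.2, 0.1]
finger_gap: 1.0
gripper_force: 0.0
```

carry_out(plan=[0.31,1,0,0,0.31,1,0,0,0.31,1,0,0,0.31,1,0,0,0.31,1,0,0,0.31,1,0,0,0.31,1,0,0,0.31,1,0,0,0.31,1,0,0,0.31,1,0,0])

```text
clock: 3.8
ee_pos: [0.4559, -0.0937, 0.2612]
orientation: [-180.0, -0.0, 7.9]
wrist_force: [0.6, -0.0, -0.3]
finger_gap: 0.999
gripper_force: 0.0
```

carry_out(plan=[0.42,1,0,0,0.42,1,0,0,0.42,1,0,0,0.42,1,0,0,0.42,1,0,0,0.42,1,0,0,0.42,1,0,0,0.42,1,0,0,0.42,1,0,0,0,0,0,0])

```text
clock: 4.8
ee_pos: [0.581, -0.3046, 0.2594]
orientation: [-180.0, 0.1, 7.8]
wrist_force: [0.0, 0.6, -1.3]
finger_gap: 1.0
gripper_force: 0.0
```

```bash
python3 - <<'E'
from fit import *
s=get_state();print(s['ee_pos'],s['orientation'],s['joint_pos'].round(1))
d=get_image('top'); t=get_image('scene')
p=[.5904,-.3188,np.radians(8)]
rows=[]
for q,(x,y) in ((d,(390,100)),(t,(100,150))):
    im=cv2.resize(q['img'][:,:,::-1],None,fx=3,fy=3,interpolation=cv2.INTER_CUBIC)
    m=cv2.resize((render(q,DEF[-1:],p)>.5).astype(np.uint8),None,fx=3,fy=3)
    cv2.drawContours(im,cv2.findContours(m,cv2.RETR_LIST,cv2.CHAIN_APPROX_NONE)[0],-1,(0,255,0),1)
    rows.append(im[y*3:y*3+420,x*3:x*3+390])
cv2.imwrite('pics/above.png',np.hstack(rows))
E
```

```text
[ 0.58104564 -0.30460964  0.25935488] [-1.79986490e+02  8.78210584e-02  7.79142752e+00] [-13.6  23.2  12.5   0.  -79.5 111.3]
```

View pics/above.png

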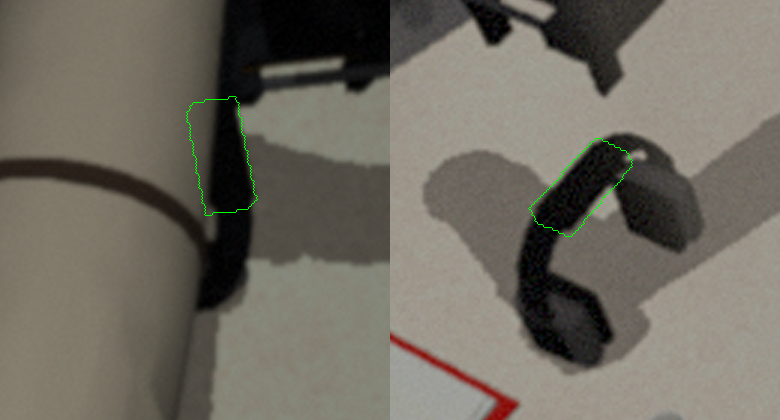

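The outline sits on the pad at (232,155) left and (585,185) right, so the estimate holds. Lowering over it now.

carry_out(plan=[0.3,0.62,0,0,0,0,0.8,0,0,0,1,0,0,0,1,0,0,0,0.8,0,0,0,0.6,0,0,0,0.4,0,0,0,0,0,0,0,0,0])

```text
clock: 5.8
ee_pos: [0.5902, -0.3165, 0.1471]
orientation: [179.9, -0.1, 8.0]
wrist_force: [-0.3, -0.3, 0.4]
finger_gap: 1.002
gripper_force: 0.0
```

carry_out(plan=[0,0.08,0.2,0,0,0,0,0])

```text
clock: 6.0
ee_pos: [0.5901, -0.3187, 0.1412]
orientation: [-180.0, -0.0, 7.9]
wrist_force: [0.3, -0.3, 0.4]
finger_gap: 1.0
gripper_force: 0.0
```

carry_out(plan=[0,0,0,0,0,0,0,0,0,0,0,0,0,0,0,0,0,0,0,0,0,0,0,0,0,0,0,0,0,0,0,0], claw=1)

```text
clock: 6.8
ee_pos: [0.5901, -0.3186, 0.141]
orientation: [-180.0, 0.0, 7.9]
wrist_force: [0.6, 0.6, -0.7]
finger_gap: 0.358
gripper_force: 0.0
```

carry_out(plan=[0,0,0,0,0,0,0,0,0,0,0,0])

```text
clock: 7.1
ee_pos: [0.5901, -0.3186, 0.141]
orientation: [-180.0, 0.0, 7.9]
wrist_force: [-0.5, -0.1, 0.3]
finger_gap: 0.085
gripper_force: 0.0
```

The gripper closed past the pad width with no force, so it missed. Looking before going further.

```bash
python3 - <<'E'
from fit import *
s=get_state();print(s['ee_pos'],s['finger_gap'],s['gripper_force'])
t=get_image('scene'); d=get_image('top')
for n,q in(('scene',t),('top',d)):
    print(n,'tcp px',proj(q,s['ee_pos']).round(1))
    for r in trace('ear_defenders',n): print(r['bbox'],r['conf'])
a=cv2.resize(t['img'][150:290,100:230,::-1],None,fx=3,fy=3,interpolation=cv2.INTER_CUBIC)
b=cv2.resize(d['img'][100:240,390:520,::-1],None,fx=3,fy=3,interpolation=cv2.INTER_CUBIC)
cv2.imwrite('pics/miss.png',np.hstack([a,b]))
E
```

```text
[ 0.59010426 -0.31863861  0.14101578] 0.08516695997493205 0.0
scene tcp px [[164.4 213. ]]
[137.1, 196.9, 204.5, 269.8] 0.77
top tcp px [[461.9 152.3]]
```

View pics/miss.png

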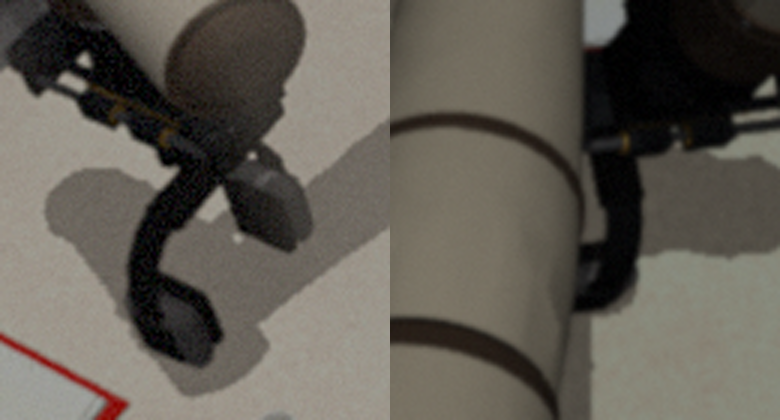

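The defenders have not moved: bbox (137,197)–(204,270), and the predicted tip at crop (193,189) is on the pad. The gap fell steadily the whole time, so I'll let it finish closing to see whether the reading settles.

carry_out(plan=[0,0,0,0,0,0,0,0,0,0,0,0])

```text
clock: 7.6
ee_pos: [0.5901, -0.3186, 0.1411]
orientation: [180.0, 0.0, 7.9]
wrist_force: [0.3, 0.0, 0.2]
finger_gap: 0.0
gripper_force: 0.0
```

Fully shut with nothing in it and no contact. I'll check the tip positions from the earlier picture against the reported TCP, to see whether the robot and camera frames agree.

```bash
python3 - <<'E'
from fit import *
t=get_image('scene'); d=get_image('top')
def tips(c,yaw,h,q):
    a=np.radians(yaw); y=np.array([np.sin(a),-np.cos(a),0]); return proj(q,[np.array(c)+s*w*y for s in(1,-1) for w in h]).round(1).tolist()
print('above, scene',tips([.581,-.3046,.2594],7.8,(.0435,.0585),t),'seen (171.7,181.7),(133,163)?')
print('above, top',tips([.581,-.3046,.2594],7.8,(.0435,.0585),d))
R=dict(c=[.5901,-.3186,.141])
print('now',proj(t,[R['c'],[.5901,-.3186,.16],[.5901,-.3186,.211]]).round(1).tolist())
im=t['img'][140:290,80:240,::-1]; im=cv2.resize(im,None,fx=5,fy=5,interpolation=cv2.INTER_CUBIC)[:600]
im=np.clip((im/255.)**.5*255,0,255).astype(np.uint8)
cv2.imwrite('pics/close.png',im[:600,:800])
E
```

```text
above, scene [[142.4, 173.8], [137.0, 171.3], [174.5, 188.2], [180.2, 190.8]] seen (171.7,181.7),(133,163)?
above, top [[496.0, 133.5], [503.5, 132.6], [452.8, 138.5], [445.3, 139.4]]
now [[164.4, 213.0], [162.4, 208.2], [156.6, 194.6]]
```

View pics/close.png

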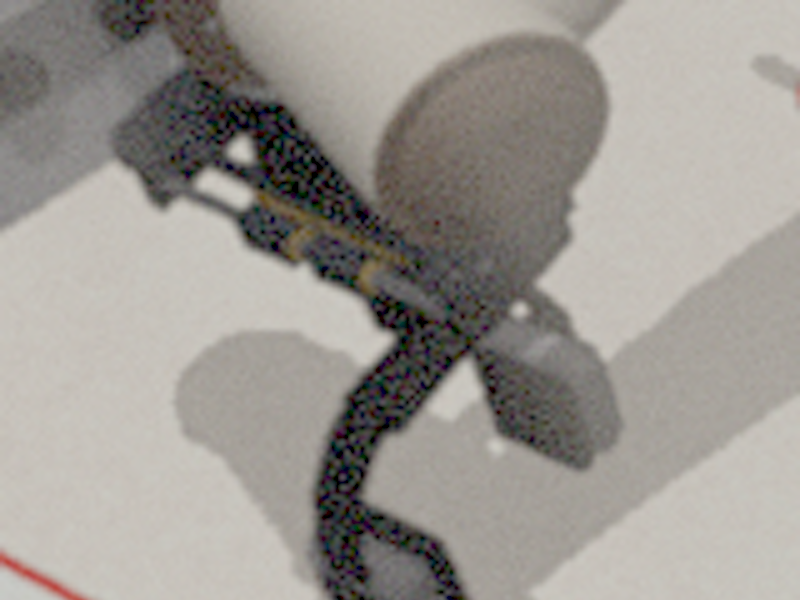

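In this picture the shut tips end near crop (395,330), or (159,205) px. The predicted tip is at (164,213), so the real tips are about 15–30 mm higher than the reported TCP. The earlier open-finger view shows the same offset. With the fingers shut over the pad centre, I'll feel down gently for the pad top at 156 mm to measure the offset.

carry_out(plan=[0,0,0.06,0,0,0,0.06,0,0,0,0.06,0,0,0,0,0])

```text
clock: 8.1
ee_pos: [0.5899, -0.3186, 0.1361]
orientation: [-180.0, 0.0, 7.9]
wrist_force: [0.2, 0.7, -0.5]
finger_gap: 0.006
gripper_force: 0.0
```

carry_out(plan=[0,0,0.06,0,0,0,0.06,0,0,0,0.04,0,0,0,0,0])

```text
clock: 8.5
ee_pos: [0.59, -0.3186, 0.1323]
orientation: [-180.0, 0.0, 7.9]
wrist_force: [-0.4, 0.2, 0.4]
finger_gap: 0.008
gripper_force: 0.0
```

carry_out(plan=[0,0,0.06,0,0,0,0.06,0,0,0,0.04,0,0,0,0,0])

```text
clock: 8.9
ee_pos: [0.5899, -0.3186, 0.1283]
orientation: [-180.0, 0.0, 7.9]
wrist_force: [-1.0, 0.2, -0.6]
finger_gap: 0.009
gripper_force: 0.0
```

carry_out(plan=[0,0,0.06,0,0,0,0.06,0,0,0,0.04,0,0,0,0,0])

```text
clock: 9.3
ee_pos: [0.59, -0.3186, 0.1243]
orientation: [-180.0, 0.0, 7.9]
wrist_force: [-0.4, 0.3, 0.6]
finger_gap: 0.001
gripper_force: 0.0
```

carry_out(plan=[0,0,0.04,0,0,0,0.04,0,0,0,0.04,0,0,0,0,0])

```text
clock: 9.7
ee_pos: [0.59, -0.3186, 0.1213]
orientation: [-180.0, 0.0, 7.9]
wrist_force: [-0.6, -0.3, -0.7]
finger_gap: 0.002
gripper_force: 0.0
```

No contact yet at 35 mm of offset, so another look.

```bash
python3 - <<'E'
from fit import *
t=get_image('scene'); d=get_image('top'); p=[.5904,-.3188,np.radians(8)]
s=get_state(); rows=[]
for q,(x,y) in ((t,(135,170)),(d,(420,115))):
    im=cv2.resize(q['img'][y:y+75,x:x+50,::-1],None,fx=8,fy=8,interpolation=cv2.INTER_CUBIC)
    im=((im/255.)**.45*255).astype(np.uint8)
    P=proj(q,[s['ee_pos']+[0,0,h] for h in(0,.02,.04,.06)])
    for u in P: cv2.circle(im,tuple(int(v) for v in (u-[x,y]+.5)*8),3,(0,0,255),-1)
    u=proj(q,world(DEF[-1],p)); u=((u-[x,y]+.5)*8).astype(int)
    for i in range(8):
        for j in range(i):
            if bin(i^j).count('1')==1: cv2.line(im,u[i].tolist(),u[j].tolist(),(0,255,0),1)
    rows.append(im)
cv2.imwrite('pics/close2.png',np.hstack(rows))
E
```

```text
(no output)
```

View pics/close2.png

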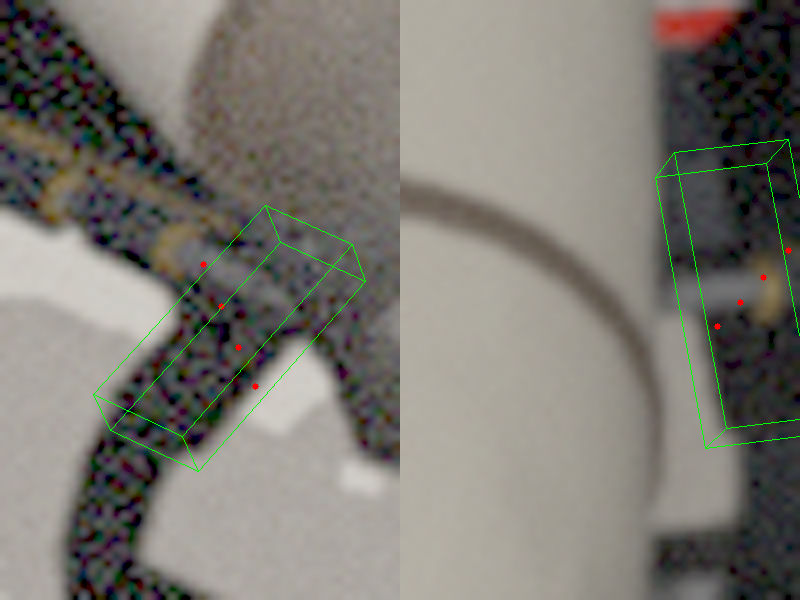

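The pad is fully visible, and the slide collars of the closed gripper show in both views: scene (156,201), top (466,151). I'll triangulate them, which tells me where the gripper really is against the reported pose.

```bash
python3 - <<'E'
from fit import *
t=get_image('scene'); d=get_image('top'); s=get_state(); print(s['ee_pos'])
def tri(a,b):
    u=[cv2.undistortPoints(np.array(p,float).reshape(1,1,2),K(q),np.array(q['dist'],float))[0] for p,q in((a,t),(b,d))]
    X=cv2.triangulatePoints(np.array(t['extrinsics'])[:3],np.array(d['extrinsics'])[:3],u[0].T,u[1].T)[:,0]; X=X[:3]/X[3]
    return X, (proj(t,X)-a).round(1),(proj(d,X)-b).round(1)
def loc(X,c,yaw=7.9):
    a=np.radians(yaw); v=X-c; return np.round([v@[np.cos(a),np.sin(a),0],v@[np.sin(a),-np.cos(a),0],-v[2]],4)
for a,b,c in(((156.2,201.2),(466.2,150.6),s['ee_pos']),((155,197),(468,147),np.array([.5901,-.3186,.141])),((140,185),(493,143),np.array([.5901,-.3186,.141]))):
    X=tri(a,b); print(X,'tool frame',loc(X[0],c))
# difference image: arm/gripper pixels in collar colour (orange) in both views
for n,q,bx in(('scene',t,(100,150,230,290)),('top',d,(400,100,560,220))):
    im=cv2.cvtColor(q['img'],cv2.COLOR_RGB2HSV)[bx[1]:bx[3],bx[0]:bx[2]]
    m=((im[...,0]>14)&(im[...,0]<28)&(im[...,1]>110)&(im[...,2]>50)).astype(np.uint8)
    k,_,st,ce=cv2.connectedComponentsWithStats(m); print(n,[(c+[bx[0],bx[1]]).round(1).tolist()+[int(z[4])] for c,z in zip(ce[1:],st[1:]) if z[4]>3])
E
```

```text
[ 0.59013461 -0.31869672  0.12161953]
(array([ 0.5872747 , -0.32458502,  0.1742891 ]), array([[3.7, 1.4]]), array([[ 3.5, -2.3]])) tool frame [-0.0036  0.0054 -0.0527]
(array([ 0.58795389, -0.32155501,  0.19319009]), array([[3.4, 1.3]]), array([[ 3.3, -2.1]])) tool frame [-0.0025  0.0026 -0.0522]
(array([ 0.59012913, -0.36649519,  0.20797791]), array([[2.1, 0.9]]), array([[ 2.1, -1.4]])) tool frame [-0.0066  0.0474 -0.067 ]
scene [[156.2, 199.0, 6]]
top [[466.0, 150.5, 4]]
```

The evidence still points to a height offset of 35 mm or more. The lateral position agrees to about 5 mm. I'll go on feeling down in small steps.

carry_out(plan=[0,0,0.05,0,0,0,0.05,0,0,0,0.04,0,0,0,0,0])

```text
clock: 10.3
ee_pos: [0.5903, -0.3189, 0.12]
orientation: [179.9, -0.1, 8.0]
wrist_force: [-1.3, 1.1, 6.8]
finger_gap: 0.007
gripper_force: 3.2
```

Contact came at reported z 0.1205 with the tip on the pad top (0.156), so real tip z is reported z + 0.0355, which agrees with the picture. Now back up and open, then lower to a reported z of about 0.1065 (tip at 0.142).

carry_out(plan=[0,0,-0.6,0,0,0,0,0,0,0,0,0,0,0,0,0,0,0,0,0,0,0,0,0,0,0,0,0,0,0,0,0,0,0,0,0,0,0,0,0], claw=-1)

```text
clock: 11.3
ee_pos: [0.5901, -0.3187, 0.1331]
orientation: [180.0, -0.0, 7.9]
wrist_force: [0.5, 0.9, 0.1]
finger_gap: 0.83
gripper_force: 0.0
```

carry_out(plan=[0,0,0.2,0,0,0,0.25,0,0,0,0.25,0,0,0,0,0,0,0,0,0])

```text
clock: 11.8
ee_pos: [0.59, -0.3186, 0.1151]
orientation: [-180.0, 0.0, 7.9]
wrist_force: [-0.2, -0.7, -0.1]
finger_gap: 1.0
gripper_force: 0.0
```

carry_out(plan=[0,0,0.2,0,0,0,0.14,0,0,0,0,0])

```text
clock: 12.1
ee_pos: [0.5896, -0.3185, 0.1062]
orientation: [-180.0, 0.1, 7.9]
wrist_force: [0.6, -0.2, -0.4]
finger_gap: 0.995
gripper_force: 0.0
```

carry_out(plan=[0,0,0,0,0,0,0,0,0,0,0,0,0,0,0,0,0,0,0,0,0,0,0,0,0,0,0,0,0,0,0,0,0,0,0,0,0,0,0,0], claw=1)

```text
clock: 13.1
ee_pos: [0.5902, -0.3187, 0.1071]
orientation: [180.0, -0.0, 7.9]
wrist_force: [1.3, -0.5, 1.0]
finger_gap: 0.365
gripper_force: 29.9
```

Gripped: gap 31.8 mm, 29.9 N. Lifting about 200 mm.

carry_out(plan=[0,0,-0.4,0,0,0,-0.8,0,0,0,-1,0,0,0,-1,0,0,0,-1,0,0,0,-1,0,0,0,-1,0,0,0,-1,0,0,0,-0.6,0,0,0,-0.3,0])

```text
clock: 14.1
ee_pos: [0.5902, -0.3186, 0.3113]
orientation: [180.0, -0.1, 8.0]
wrist_force: [0.7, 0.2, -2.7]
finger_gap: 0.368
gripper_force: 29.9
```

carry_out(plan=[0,0,0,0.5,0,0,0,0.9,0,0,0,0.9,0,0,0,0.9,0,0,0,0.7,0,0,0,0.34,-0.1,-0.3,0,0,-0.2,-0.6,0,0,-0.3,-0.9,0,0,-0.36,-1,0,0])

```text
clock: 15.1
ee_pos: [0.5879, -0.2429, 0.309]
orientation: [-180.0, 0.1, -17.5]
wrist_force: [-0.6, 0.4, -3.2]
finger_gap: 0.365
gripper_force: 29.9
```

carry_out(plan=[-0.36,-1,0,0,-0.36,-1,0,0,-0.36,-1,0,0,-0.36,-1,0,0,-0.36,-1,0,0,-0.36,-1,0,0,-0.36,-1,0,0,-0.36,-1,0,0,-0.3,-0.8,0,0,-0.2,-0.6,0,0])

```text
clock: 16.1
ee_pos: [0.5773, 0.0072, 0.3096]
orientation: [-180.0, 0.0, -17.4]
wrist_force: [0.4, 0.3, -4.4]
finger_gap: 0.368
gripper_force: 29.9
```

carry_out(plan=[-0.1,-0.3,0,0,0,-0.09,0,0,0,0,0,0,0,0,0,0])

```text
clock: 16.5
ee_pos: [0.5789, 0.0142, 0.3094]
orientation: [180.0, 0.0, -17.6]
wrist_force: [0.0, -0.3, -3.8]
finger_gap: 0.366
gripper_force: 29.9
```

```bash
python3 - <<'E'
from fit import *
s=get_state(); e=s['ee_pos']; print(e,s['orientation'])
t=get_image('scene'); d=get_image('top')
p=[e[0],e[1],np.radians(s['orientation'][2]),e[2]-.1071]; pr=[.5785,.0168,np.radians(162.45)]
for r in trace('ear_defenders','scene'): print(r['bbox'],r['conf'])
u=np.vstack([proj(t,world(P,p)) for P in DEF]); print('pred',u.min(0),u.max(0))
rows=[]
for q,(x,y) in ((t,(210,160)),(d,(250,80))):
    im=q['img'][:,:,::-1].copy(); im=((im/255.)**.6*255).astype(np.uint8); im=cv2.resize(im,None,fx=3,fy=3,interpolation=cv2.INTER_CUBIC)
    for M,pp,c in((DEF,p,(0,255,0)),(RAIL[:1],pr,(0,0,255))):
        m=cv2.resize((render(q,M,pp)>.5).astype(np.uint8),None,fx=3,fy=3)
        cv2.drawContours(im,cv2.findContours(m,cv2.RETR_LIST,cv2.CHAIN_APPROX_NONE)[0],-1,c,1)
    rows.append(im[y*3:y*3+597,x*3:x*3+399])
cv2.imwrite('pics/over.png',np.hstack(rows))
E
```

```text
[0.57886595 0.01421521 0.30944621] [ 1.79977753e+02  1.48260109e-02 -1.75508997e+01]
[225.9, 223.9, 318.1, 292.9] 0.93
pred [225.81786377 207.62227545] [320.01524096 296.57194906]
```

View pics/over.png

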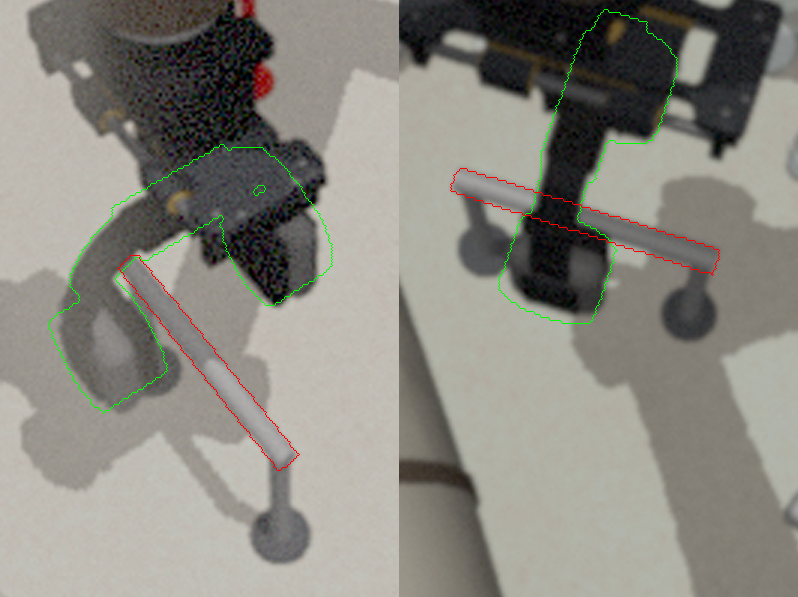

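The held defenders match the prediction in both views: the cups straddle the red-outlined bar, left (105,340)/(300,250), right (555,270)/(640,90). Lowering most of the way with a small correction.

carry_out(plan=[-0.05,-0.1,0.4,0,0,0,0.8,0,0,0,0.9,0,0,0,0.9,0,0,0,0.9,0,0,0,0.9,0,0,0,0.8,0,0,0,0.5,0,0,0,0.3,0,0,0,0,0])

```text
clock: 17.65
ee_pos: [0.578, 0.0175, 0.1486]
orientation: [179.9, 0.1, -17.5]
wrist_force: [-0.6, 0.7, -3.6]
finger_gap: 0.366
gripper_force: 29.9
```

carry_out(plan=[0,0,0.15,0,0,0,0.15,0,0,0,0.12,0,0,0,0,0])

```text
clock: 18.05
ee_pos: [0.5782, 0.0176, 0.1388]
orientation: [180.0, 0.0, -17.5]
wrist_force: [-0.6, -0.2, -2.7]
finger_gap: 0.362
gripper_force: 29.9
```

```bash
python3 - <<'E'
from fit import *
s=get_state(); e=s['ee_pos']; print(e,s['wrist_force'])
t=get_image('scene'); d=get_image('top')
p=[e[0],e[1],np.radians(s['orientation'][2]),e[2]-.1071]; pr=[.5785,.0168,np.radians(162.45)]
rows=[]
for q,(x,y) in ((t,(210,190)),(d,(250,80))):
    im=((q['img'][:,:,::-1]/255.)**.6*255).astype(np.uint8); im=cv2.resize(im,None,fx=3,fy=3,interpolation=cv2.INTER_CUBIC)
    for M,pp,c in((DEF,p,(0,255,0)),(RAIL[:1],pr,(0,0,255))):
        m=cv2.resize((render(q,M,pp)>.5).astype(np.uint8),None,fx=3,fy=3)
        cv2.drawContours(im,cv2.findContours(m,cv2.RETR_LIST,cv2.CHAIN_APPROX_NONE)[0],-1,c,1)
    rows.append(im[y*3:y*3+540,x*3:x*3+399])
cv2.imwrite('pics/low.png',np.hstack(rows))
E
```

```text
[0.57819345 0.01763806 0.13881116] [-0.64908512 -0.22303985 -2.72809706]
```

View pics/low.png

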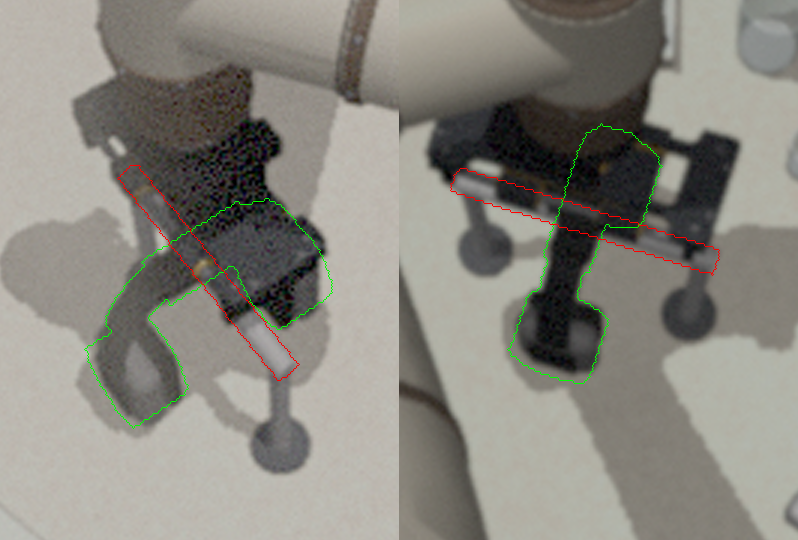

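Cups are on both sides of the bar at (135,370) and (300,260) left, and the pad is over the bar's middle. The last few mm go slowly.

carry_out(plan=[0,0,0.05,0,0,0,0.05,0,0,0,0.04,0,0,0,0,0])

```text
clock: 18.55
ee_pos: [0.5783, 0.0177, 0.1353]
orientation: [180.0, 0.0, -17.5]
wrist_force: [-0.5, 0.6, -3.4]
finger_gap: 0.365
gripper_force: 29.9
```

carry_out(plan=[0,0,0.03,0,0,0,0.03,0,0,0,0,0])

```text
clock: 18.85
ee_pos: [0.5785, 0.0177, 0.134]
orientation: [180.0, -0.0, -17.5]
wrist_force: [0.6, 1.0, -3.4]
finger_gap: 0.364
gripper_force: 29.9
```

carry_out(plan=[0,0,0.03,0,0,0,0.03,0,0,0,0,0])

```text
clock: 19.15
ee_pos: [0.5786, 0.0176, 0.1338]
orientation: [-180.0, -0.1, -17.5]
wrist_force: [-2.8, 0.5, 5.9]
finger_gap: 0.364
gripper_force: 29.9
```

Contact came at the expected height: the force went from -3.4 to +5.9 N. Releasing.

carry_out(plan=[0,0,-0.03,0,0,0,0,0,0,0,0,0,0,0,0,0,0,0,0,0,0,0,0,0,0,0,0,0,0,0,0,0], claw=-1)

```text
clock: 19.95
ee_pos: [0.5785, 0.0177, 0.1333]
orientation: [180.0, -0.0, -17.5]
wrist_force: [0.7, -0.2, 0.3]
finger_gap: 0.966
gripper_force: 0.0
```

carry_out(plan=[0,0,-0.1,0,0,0,-0.2,0,0,0,-0.4,0,0,0,-0.6,0,0,0,-0.8,0,0,0,-1,0,0,0,-1,0,0,0,-1,0,0,0,-1,0,0,0,-0.5,0])

```text
clock: 20.95
ee_pos: [0.5794, 0.0177, 0.302]
orientation: [-179.9, -0.3, -17.5]
wrist_force: [0.1, 0.4, 0.6]
finger_gap: 0.999
gripper_force: 0.0
```

carry_out(plan=[-0.8,0.5,-0.5,0,-1,1,0,0,-1,1,0,0,-1,1,0,0,-1,1,0,0,-1,1,0,0,0,1,0,0,0,1,0,0,0,0.5,0,0,0,0,0,0])

```text
clock: 21.95
ee_pos: [0.3792, -0.1304, 0.3109]
orientation: [-180.0, -0.0, -17.6]
wrist_force: [0.5, 0.2, 0.4]
finger_gap: 0.998
gripper_force: 0.0
```

```bash
python3 - <<'E'
from fit import *
s=get_state(); print(s['clock'],s['ee_pos'],s['wrist_force'])
t=get_image('scene'); d=get_image('top')
p=[.5786,.0176,np.radians(-17.5),.027]
for n,q in(('scene',t),('top',d)):
    m=render(q,DEF,p)>.5
    for r in trace('ear_defenders',n): print(n,r['bbox'],r['conf'].__round__(2),'IoU',(m&r['region']).sum()/(m|r['region']).sum())
rows=[]
for q,(x,y) in ((t,(210,190)),(d,(250,80))):
    im=((q['img'][:,:,::-1]/255.)**.6*255).astype(np.uint8); im=cv2.resize(im,None,fx=3,fy=3,interpolation=cv2.INTER_CUBIC)
    rows.append(im[y*3:y*3+540,x*3:x*3+399])
cv2.imwrite('pics/end.png',np.hstack(rows))
E
```

```text
21.95 [ 0.37921958 -0.13037781  0.31093879] [0.48224555 0.22875929 0.43140075]
scene [238.8, 255.2, 317.5, 330.6] 0.58 IoU 0.8622938243191408
scene [250.8, 248.4, 312.5, 349.8] 0.21 IoU 0.006954102920723227
top [303.6, 123.0, 334.9, 141.9] 0.67 IoU 0.1903807615230461
```

View pics/end.png

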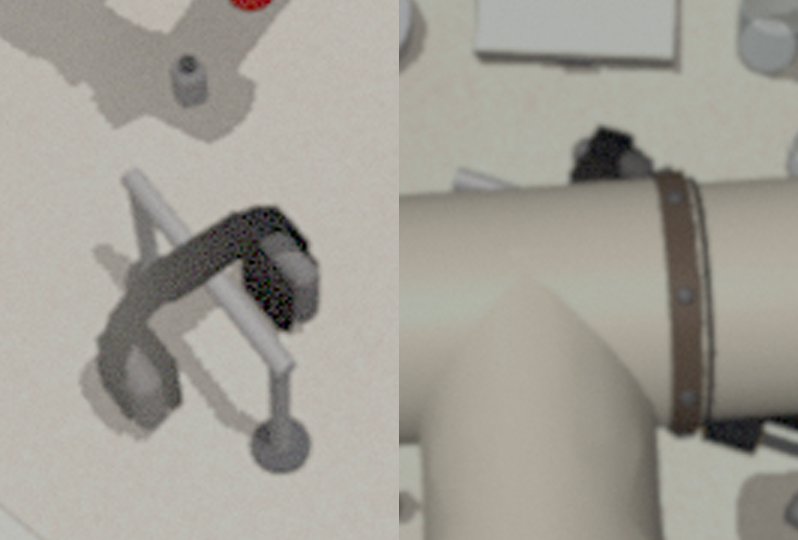

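The defenders hang centrally on the steel bar, with the pad at (205,250) and the cups at (140,380) and (285,275) on either side. The arm is clear of everything, so I'm handing in.

```bash
python3 -c "
from plant import close_job
print(close_job())"
```

```text
the job is handed in; nothing more can be done
None
```

The ear defenders now hang about centrally on the low steel rail, pad on the bar and one cup on each side; they were lowered on gently after one missed grasp, the headset and the blue and red rails were not touched, and the job was handed in at about 22 s.

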